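# Set up the tube filler: hang its tray bracket and select the round key

## Robot

A 6-joint arm with a two-finger parallel gripper is mounted at the origin on the work surface. World frame = base frame: x ahead of the robot, y to its left, z up, the work surface at z = 0. Lengths are in mm, angles in rad, forces in N, time in s.
With the tool pointing down it reaches from about 275 to 750 mm from the base axis. Payload 10.2 kg.
Tool frame: the origin (TCP) lies at the very end of the fingers, on their centre line; the grasp point (between the pads) lies 19 mm behind it; z points along the fingers, y is the line along which they close (so a half turn about z gives the same grasp; the last joint's range is limited). The gripper opens to 85 mm and grips with 20 to 120 N. Pads are 22 mm wide; open, the fingers measure 114 mm over their backs; the gripper's body (76 mm by 85 mm) begins 54 mm behind the grasp point. The pads swing forward as they close: fully open they stand 13 mm farther back than shut.
Start: joints at [-1.55, 0.313, 1.498, -0, 1.331, -0.223], TCP at [126.717, -509.484, 231.294] pointing down, gripper open.
Joint ranges: [-2.94, 2.94], [-0.97, 2.17], [0.19, 2.56], [-1.23, 4.37], [0.02, 3.11], [-2.88, 2.88]. Speed limits (rad/s): [2.39, 2.39, 3.01, 3.14, 3.14, 3.14].

## Interface

Orientations are given as a unit quaternion [w, x, y, z].
In Python, from rig import ctrl gives the robot as it stands.
- The arm moves only by the shell command python3 -m pendant 'ROWS' [FORCE]. ROWS is JSON, a list that holds one entry, the list of rows, each a list of 5 numbers: the shift along the tool's x, y, z normalised to -1 to 1, where 1 is 200 mm, then the turn about the tool's z normalised to -1 to 1, where 1 is pi rad, then the opening, from 0 (shut) to 1 (fully open). In form: [[[dx, dy, dz, spin, hand], ...]]. A call has 1 to 12 rows; each row is the pose to reach, as a shift and turn from the pose commanded when the call began, along the tool's axes at that moment, turning the shorter way round; what a row does not reach only later rows make up. A row lasts 1/10 s, in which the tool goes at most 50 mm and 8.59 degrees, less where a joint would pass 70% of its speed; a pose out of reach is approached as far as the arm can. A call with a number of a shift or a turn outside -1 to 1 is refused whole. A call with a gripper value outside its range is refused whole. The fingers move at their own pace and stop on an object; FORCE is the grip in N (left out, the last holds). Time passes only in rows, so rows that repeat a pose let the fingers close. It gives the time, the measured TCP pose, the force, the opening and the grip force at its end, in the units of the state.
- ctrl.sense(): the state, without advancing time (a new reading comes with each control period).
- ctrl.capture(name): name is "side" or "top"; returns (picture, depth): 384x512x3 uint8, blue, green, red; 384x512 float32, mm along the optical axis (not along the pixel's ray), 0 where there is no reading.
- ctrl.get_calibration(name): a dict with "K" (3x3 intrinsics, pixels), "origin" and "rotation" of the camera in the world. Camera axes: x right, y down, z forward; pixel columns grow to the right and rows downward; lengths in mm; the calibration is good to about 2 mm. A picture is of the moment at which its call begins. get_calibration takes no time and is no camera call.
- ctrl.finish_job(): hands the job in; it is judged then, once.
The state is a dict: "time_s": time; "joints": joint angles; "dq": joint speeds; "tau": joint torques, N m; "eef_pos": TCP position; "ee_rot": TCP orientation; "force": force on the tool from outside, world axes, zero at the start; "wrist_torque": the same for the moment, N m; "grip_width": opening from 0.0 (shut) to 1.0 (fully open); "grip_force": force on a finger pad.
Only numpy, scipy, OpenCV 4.12 (cv2) and the standard library are available. Lean on these libraries where they do the work, as an engineer would, in place of code of your own. Each camera call takes 0.05 s, during which the arm holds its last target. There are 200 camera calls.

## Task

Set up the tube-filling machine for the next batch: hang the loose steel tray bracket on the machine's slotted post, both hooks in the two slots and pushed down until it hangs home, and let go of it. Then press the round key of the key bank until it latches down and the key that was down pops up. Do not knock over the candle glass.

Things in the scene. Friction and masses are not known exactly. Their poses are not given: they have to be found in the camera images.
- machine: Fixed tube-filling machine, 180 (x) x 360 (y) x 164 mm high. Origin: centre of its underside; x to its back (away from robot), y left, z up. Left: white console, top 50 mm above the table, a row of four black keys 51 mm apart, grey housing behind them up to 75 mm high. Right: hollow aluminium post 72 mm wide, its middle at y=-120, flat front face at x=+40 mm looking to -x. Place and yaw vary.
- post_seat (a point): On the post's front face, midway between its two slots, level with their lower edges (125 mm above the table); axes as the machine's. Slots side by side, centres 20 mm either side (y), each 16 wide x 24 mm high, through a 6 mm wall with 28 mm free behind. The post ends 39 mm above this point.
- bracket: Loose steel tray bracket, about 0.3 kg, standing on its shelf plate. Origin: centre of the shelf plate's underside; x towards the hooks, y left, z up. Shelf plate 100 (x) x 60 x 5 mm; upright back plate 60 wide, 70 mm high at the +x end (rear face at x=+50); between them a central web. Place and yaw vary. Home: underside 67 mm above the table; hanging, it leans forward up to 0.04 rad.
- bracket_hooks (a point): On the bracket's rear face (x=50, y=0, z=58 mm in its frame), level with the tabs' undersides; meets post_seat when home. Two hooks, 8 mm wide at y=+-20, stand out 13 mm: tab z=58 to 64 mm, at its end a 5 mm thick lip down to z=47, 8 mm gap to the rear face. They enter the slots with this point 12 to 17 mm above post_seat, then go down until the tabs rest on the slots' lower edges.
- bracket_grip (a point): Grasp point in the bracket's central web (12 mm thick in y, from x=-30 to +45 mm, top 68 mm above the underside): x=-8, y=0, z=55 mm in the bracket's frame. Grip here from above, fingers closing along the bracket's y.
- key_round_top (a point): Centre of the top face of the round key, a disc 44 mm across; 70 mm above the table when up, 57 mm when latched down; the console's top is at 50 mm. The order of the keys in the row varies.
- key_square_top (a point): Centre of the top face of the square key, 40 x 40 mm.
- key_cross_top (a point): Centre of the top face of the cross-shaped key, 50 x 42 mm.
- key_bar_top (a point): Centre of the top face of the long bar key, 70 (x) x 26 mm; latched down at the start.
- key_round (a joint): Downward travel of the round key: 0 m up, about 0.013 latched down, 0.015 pressed to its stop. Up at the start. Press it to 0.014 or further, then let go: it stays latched. It takes 2 to 5 N. From about 0.003 m on, the key that was down is released and springs up; let go before about 0.0125 m, the round key springs up again too.
- key_square (a joint): Downward travel of the square key, as key_round; up at the start.
- key_cross (a joint): Downward travel of the cross key, as key_round; up at the start.
- key_bar (a joint): Downward travel of the bar key, as key_round. It is the one latched down (0.013 m) at the start.
- candle_glass: Black open candle glass, 74 mm across and 85 mm high, on the table in front of the machine's left end; origin at the centre of its foot. Must not be knocked over.

How it is judged (in metres and radians):
On the way, in this order (a step that is already met when the one before it is completed fails the run):
1. the bracket hangs home on the post and is let go, while the round key is still up (x of bracket_hooks in the frame of post_seat between -0.008 and 0.004 m and z of bracket_hooks in the frame of post_seat between -0.005 and 0.004 m and y of bracket_hooks in the frame of post_seat between -0.008 and 0.008 m and angle between bracket's own z axis and vertical below 0.12 rad and contact force between the fingers and bracket below 0.1 N and value of joint key_round below 0.004 m), for 0.2 s.
2. the round key is latched down (value of joint key_round above 0.009 m), for 0.2 s.
At the end, for the whole second after the job is handed in: The bracket hangs at rest on the post with both hooks home (bracket_hooks within 8 mm in front of and 4 mm behind post_seat, 8 mm sideways, 5 mm below to 4 mm above it; tilt under 0.12 rad), the round key is latched down (over 9 mm) and the square, cross and bar keys are up (under 3 mm) (x of bracket_hooks in the frame of post_seat between -0.008 and 0.004 m and z of bracket_hooks in the frame of post_seat between -0.005 and 0.004 m and y of bracket_hooks in the frame of post_seat between -0.008 and 0.008 m and angle between bracket's own z axis and vertical below 0.12 rad and linear speed of bracket below 0.02 m/s and value of joint key_round above 0.009 m and value of joint each of key_square, key_cross, key_bar below 0.003 m); the robot touches nothing.
It fails at once if the candle glass is knocked over (angle between candle_glass's own z axis and vertical above 0.5 rad).
It also fails if it takes over 48 s, if anything falls off the work surface, if the arm or the gripper's body presses on something with over 40 N, if the wrist force passes 120 N, or if a joint passes its speed limit or range.

## Working session

There is one attempt and no reset: what is moved stays moved. The work goes in short steps, Python scripts to look and compute and a shell command to move; the robot and the scene stay as the last step left them, time stands still between calls to the robot, and variables do not carry over. Pictures are saved under pics/ and viewed, at most 10 in all, crops included, and the job is handed in when it is done.

```bash
mkdir -p pics; cat > h.py <<'E'
import numpy as np, cv2
from rig import ctrl
def cloud(name):
    im,d=ctrl.capture(name); c=ctrl.get_calibration(name)
    K=np.array(c["K"]);R=np.array(c["rotation"]);o=np.array(c["origin"]).ravel()
    v,u=np.mgrid[:384,:512]
    r=np.stack([(u-K[0,2])/K[0,0],(v-K[1,2])/K[1,1],np.ones(u.shape)],-1)
    P=(r*d[...,None])@R.T+o; P[d==0]=np.nan
    return im,P,r@R.T,o
E
python3 - <<'E'
from h import *
for n in("side","top"):
    im,P,r,o=cloud(n); np.savez(f"{n}0.npz",im=im,P=P,r=r,o=o); cv2.imwrite(f"pics/{n}0.png",im)
    print(n,o,r[192,256], np.isfinite(P[...,2]).mean())
print(ctrl.sense())
E
```

```text
Traceback (most recent call last):
  File "h.py", line 8, in cloud
    P=(r*d[...,None])@R.T+o; P[d==0]=np.nan
      ~~~~~~~~~~~~~~~^~~~
ValueError: matmul: Input operand 1 has a mismatch in its core dimension 0, with gufunc signature (n?,k),(k,m?)->(n?,m?) (size 4 is different from 3)
```

```bash
sed -i 's/R=np.array(c\["rotation"\])/R=Rot.from_quat(c["rotation"],scalar_first=True).as_matrix()/; 1a from scipy.spatial.transform import Rotation as Rot' h.py
python3 - <<'E'
from h import *
for n in("side","top"):
    im,P,r,o=cloud(n); np.savez(f"{n}0.npz",im=im,P=P,r=r,o=o); cv2.imwrite(f"pics/{n}0.png",im)
    print(n,o,r[192,256], np.isfinite(P[...,2]).mean(),np.nanpercentile(P[...,2],[5,30,50]))
print(ctrl.sense())
E
```

```text
side [253.95206084 682.47389481 842.42345816] [ 0.29384852 -0.63383194 -0.71550701] 0.9962666829427084 [-7.42013736e+02  2.84963788e-01  2.32111392e+00]
top [ 443.83102891   13.31011076 1191.02890632] [ 0.10932369 -0.01315597 -0.99398631] 0.9956258138020834 [-7.48749890e+02 -5.03810603e-01  1.38257251e+00]
{'time_s': 0.15, 'joints': array([-1.55038649e+00,  3.13346440e-01,  1.49825445e+00,  2.01313029e-05,
        1.33100550e+00, -2.23399494e-01]), 'dq': array([ 1.27818016e-03, -6.30816390e-04, -4.50997965e-04, -3.93960155e-04,
        7.69056000e-04, -5.78848642e-05]), 'tau': array([ 1.74908360e-03, -4.12370074e+01, -2.59795904e+01, -9.51980383e-05,
        3.23033091e-03, -7.26389317e-06]), 'eef_pos': array([ 126.72496889, -509.27905294,  230.85681885]), 'ee_rot': array([-5.03268544e-04,  9.92578987e-01,  1.21600566e-01,  6.10822799e-05]), 'force': array([ 0.11913004, -0.41840767,  0.25403579]), 'wrist_torque': array([-0.00579207, -0.02206993, -0.02072877]), 'grip_force': 0.0, 'grip_width': 0.9996891067562707}
```

View pics/top0.png

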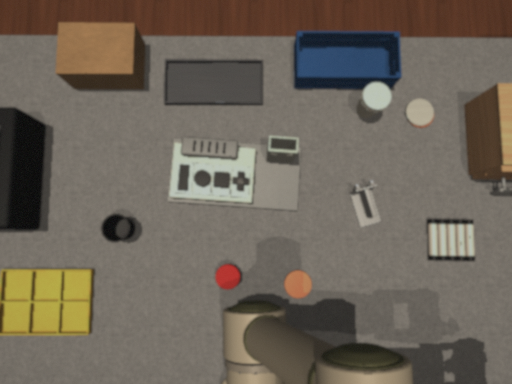

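View pics/side0.png

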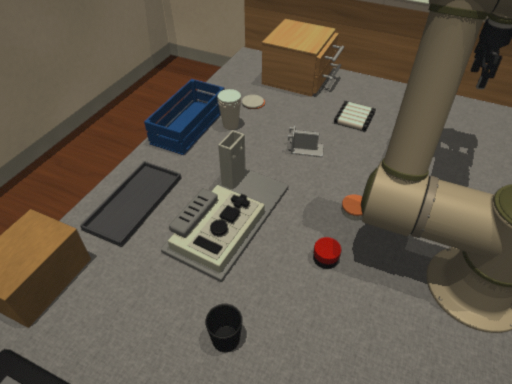

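Top view: key row at rows ~178 (bar 183, round 203, square 222, cross 241), post at (283,150), bracket at (366,205) with hooks pointing up-image, candle glass at (118,228). Side view confirms the layout.

```bash
python3 - <<'E'
from h import *
D=np.load("top0.npz");im,P,r,o=[D[k] for k in("im","P","r","o")]
g=cv2.cvtColor(im,cv2.COLOR_BGR2GRAY)
Z=P[...,2]
def onz(u,v,z):
    q=r[int(round(v)),int(round(u))]; 
    return None
c=ctrl.get_calibration("top");K=np.array(c["K"]);R=Rot.from_quat(c["rotation"],scalar_first=True).as_matrix()
def cast(uv,z):
    uv=np.atleast_2d(uv).astype(float); q=np.c_[(uv[:,0]-K[0,2])/K[0,0],(uv[:,1]-K[1,2])/K[1,1],np.ones(len(uv))]@R.T
    return (o+q*((z-o[2])/q[:,2])[:,None])[:,:2]
# keys
m=np.zeros_like(g); sub=(slice(155,200),slice(174,252)); m[sub]=(g[sub]<90)*255
n,l,s,ce=cv2.connectedComponentsWithStats(m)
for i in range(1,n):
    if s[i,4]>60: print("key",ce[i],s[i],"z",np.nanmedian(Z[l==i]),cast(ce[i],57 if ce[i][0]<192 else 70))
# post top
sub=(slice(125,170),slice(262,305))
p=P[sub]; mm=(p[...,2]>156)&(p[...,2]<175)
q=p[mm]; print("post",mm.sum(),np.median(q[:,2])); rect=cv2.minAreaRect(q[:,:2].astype(np.float32)); print(rect,cv2.boxPoints(rect).round(1).tolist())
# machine footprint by console top (z 50)
sub=(slice(130,215),slice(160,262)); p=P[sub]; mm=(abs(p[...,2]-50)<5);q=p[mm];rect=cv2.minAreaRect(q[:,:2].astype(np.float32));print("console",mm.sum(),rect,cv2.boxPoints(rect).round(1).tolist())
# bracket
sub=(slice(172,235),slice(340,390)); p=P[sub]
for lo,hi in((3,12),(55,80),(12,90)):
    mm=(p[...,2]>lo)&(p[...,2]<hi);q=p[mm]
    rect=cv2.minAreaRect(q[:,:2].astype(np.float32));print("br",lo,hi,mm.sum(),np.median(q,0).round(1),rect,cv2.boxPoints(rect).round(1).tolist())
cv2.imwrite("pics/crop.png",np.hstack([cv2.resize(im[165:240,335:395],None,fx=6,fy=6,interpolation=2),cv2.resize(im[125:200,255:315],None,fx=6,fy=6,interpolation=2)]))
E
```

```text
key [183.21022727 177.26704545] [179 166   9  24 176] z 57.95902030043101 [[607.80106485 192.33044295]]
key [202.18023256 177.98255814] [195 171  15  15 172] z 69.91379486438836 [[604.10608871 140.34455827]]
key [221.61170213 179.42021277] [215 173  15  14 188] z 70.10216166672558 [[600.36910566  89.13851765]]
key [240.768 180.736] [234 173  15  17 125] z 69.95496520188863 [[596.9537567   38.63940475]]
post 202 163.6847312759055
((673.3914794921875, -65.15950012207031), (72.05103302001953, 39.28324890136719), 86.112060546875) [[651.4000244140625, -99.80000305175781], [690.5, -102.4000015258789], [695.4000244140625, -30.5], [656.2000122070312, -27.899999618530273]]
console 2794 ((622.2830200195312, 117.00325012207031), (222.1295928955078, 150.01039123535156), 86.18966674804688) [[540.0999755859375, 11.199999809265137], [689.7000122070312, 1.2000000476837158], [704.5, 222.8000030517578], [554.7999877929688, 232.8000030517578]]
br 3 12 737 [ 529.8 -295.6    4.9] ((544.3619995117188, -305.0976867675781), (138.00413513183594, 175.872802734375), 88.40811920166016) [[454.5, -371.6000061035156], [630.2999877929688, -376.5], [634.2000122070312, -238.60000610351562], [458.3999938964844, -233.6999969482422]]
br 55 80 246 [ 558.7 -299.3   67.5] ((552.0059204101562, -288.9566955566406), (57.23208236694336, 93.46405029296875), 86.68243408203125) [[503.70001220703125, -314.79998779296875], [597.0, -320.20001220703125], [600.2999877929688, -263.1000061035156], [507.0, -257.70001220703125]]
br 12 90 389 [ 552.  -297.7   64.2] ((543.8802490234375, -293.0524597167969), (105.66290283203125, 58.93342971801758), 4.513350009918213) [[488.8999938964844, -267.79998779296875], [493.5, -326.6000061035156], [598.9000244140625, -318.29998779296875], [594.2000122070312, -259.5]]
```

View pics/crop.png

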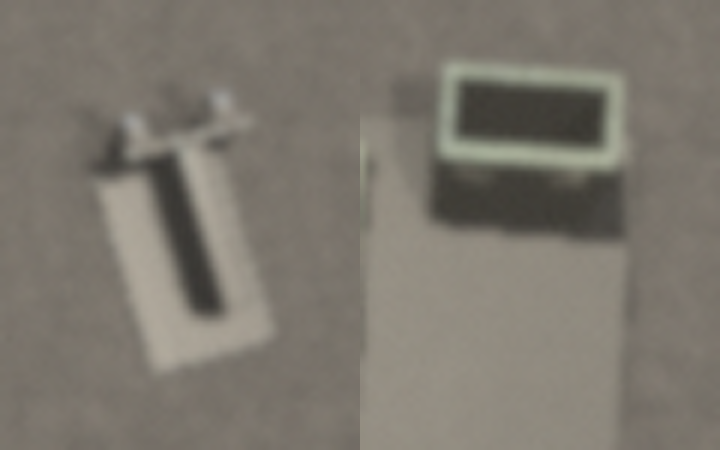

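The crop shows the bracket's dark web running from (165,160) to (205,305) in the crop, with hooks at its top end, so its yaw is about +0.26. The post rim is clean. Next I fit the web and the shelf.

```bash
cat > web.py <<'E'
from h import *
def fit(n,box,zc=68,thr=85):
    im,P,r,o=cloud(n); c=ctrl.get_calibration(n);K=np.array(c["K"]);R=Rot.from_quat(c["rotation"],scalar_first=True).as_matrix()
    def cast(uv,z):
        uv=np.atleast_2d(uv).astype(float); q=np.c_[(uv[:,0]-K[0,2])/K[0,0],(uv[:,1]-K[1,2])/K[1,1],np.ones(len(uv))]@R.T
        return (o+q*((z-o[2])/q[:,2])[:,None])[:,:2]
    return im,P,cast
if __name__=="__main__":
    im,P,cast=fit("top",None)
    g=cv2.cvtColor(im,cv2.COLOR_BGR2GRAY)
    def comp(mask,y0,y1,x0,x1):
        m=np.zeros_like(g); m[y0:y1,x0:x1]=mask[y0:y1,x0:x1]*255
        n,l,s,ce=cv2.connectedComponentsWithStats(m); i=1+np.argmax(s[1:,4]); vv,uu=np.where(l==i); return np.c_[uu,vv],P[l==i]
    for nm,mask,z in(("web",(g<80)&(P[...,2]>40),68),("shelf",g>135,5)):
        uv,p=comp(mask,190,232,345,385); w=cast(uv,z).astype(np.float32)
        rc=cv2.minAreaRect(w); l=cv2.fitLine(w,cv2.DIST_L2,0,.01,.01).ravel()
        print(nm,len(uv),"z",np.nanmedian(p[:,2]),"mean",w.mean(0),rc,"yaw",np.arctan2(l[1],l[0]),cv2.boxPoints(rc).round(1).tolist())
    p=P[185:232,345:385]; q=p[(p[...,2]>45)&(p[...,2]<75)]; print(len(q))
    a=.26; L=(q[:,:2]-[555,-298])@np.array([[np.cos(a),-np.sin(a)],[np.sin(a),np.cos(a)]]); print("along",L.min(0),L.max(0))
E
python3 web.py
```

```text
web 63 z 52.13173470766401 mean [ 536.5592  -291.62912] ((537.2463989257812, -290.9769287109375), (68.73069763183594, 6.743069171905518), 16.81281280517578) yaw 0.27178603 [[503.3999938964844, -297.70001220703125], [505.29998779296875, -304.1000061035156], [571.0999755859375, -284.29998779296875], [569.2000122070312, -277.79998779296875]]
shelf 500 z 5.913911198934102 mean [ 525.28064 -306.56247] ((530.741455078125, -305.81903076171875), (94.75285339355469, 60.339656829833984), 15.898204803466797) yaw 0.25140578 [[476.8999938964844, -289.79998779296875], [493.3999938964844, -347.79998779296875], [584.5999755859375, -321.8999938964844], [568.0, -263.79998779296875]]
261
along [-53.23305957 -28.06182227] [39.41831996 31.0911031 ]
```

```bash
cat > go.py <<'E'
import sys; from h import *
x,y,z,yaw=map(float,sys.argv[1:5]); s=ctrl.sense()
R=Rot.from_quat(s["ee_rot"],scalar_first=True).as_matrix()
d=R.T@(np.array([x,y,z])-s["eef_pos"])/200
cur=np.arctan2(R[1,0],R[0,0])
print("t",s["time_s"],"pos",s["eef_pos"].round(2),"yaw",cur.round(4),"tilt",(R[:,2]).round(4)); print("rows",d.round(4),"spin",(-(yaw-cur)/np.pi).round(4),"F",s["force"].round(2),"grip",round(s["grip_width"],3),s["grip_force"])
E
python3 go.py 525.8 -306.2 120 0.275
```

```text
t 0.2 pos [ 126.72 -509.36  230.98] yaw 0.2438 tilt [ 0.e+00  7.e-04 -1.e+00]
rows [ 2.1815 -0.5037  0.5556] spin -0.0099 F [-0.93  0.29  0.08] grip 1.002 0.0
```

```bash
python3 -m pendant '[[[1,-0.23,0,0,1],[1,-0.23,0,0,1],[1,-0.23,0,0,1],[1,-0.23,0,-0.01,1],[1,-0.23,0,-0.01,1]]]' 40; python3 -m pendant '[[[1,-0.23,0,0,1],[1,-0.23,0,0,1],[1,-0.23,0,0,1],[1,-0.23,0,0,0.6],[1,-0.23,0,0,0.6],[1,-0.23,0,0,0.6]]]'; python3 go.py 525.8 -306.2 120 0.275;python3 go.py 525.8 -306.2 36 0.275
```

```text
time_s: 0.7
eef_pos: [313.4, -413.9, 231.3]
ee_rot: [-0.0, 0.99, 0.14, 0.0]
force: [-1.3, -0.7, -0.1]
grip_width: 0.999
grip_force: 0.0
time_s: 1.3
eef_pos: [490.0, -317.6, 230.8]
ee_rot: [-0.0, 0.99, 0.138, -0.0]
force: [0.1, -0.9, -0.5]
grip_width: 0.6
grip_force: 0.0
t 1.3 pos [ 490.03 -317.55  230.77] yaw 0.2769 tilt [-8.e-04  4.e-04 -1.e+00]
rows [ 0.1879 -0.0054  0.5537] spin 0.0006 F [ 0.11 -0.87 -0.52] grip 0.6 0.0
t 1.3 pos [ 490.03 -317.55  230.77] yaw 0.2769 tilt [-8.e-04  4.e-04 -1.e+00]
rows [ 0.1882 -0.0052  0.9737] spin 0.0006 F [ 0.11 -0.87 -0.52] grip 0.6 0.0
```

```bash
python3 -m pendant '[[[0.188,-0.005,0.2,0,0.6],[0.188,-0.005,0.4,0,0.6],[0.188,-0.005,0.6,0,0.6],[0.188,-0.005,0.8,0,0.6],[0.188,-0.005,0.974,0,0.6],[0.188,-0.005,0.974,0,0.6],[0.188,-0.005,0.974,0,0.3],[0.188,-0.005,0.974,0,0.1],[0.188,-0.005,0.974,0,0],[0.188,-0.005,0.974,0,0],[0.188,-0.005,0.974,0,0],[0.188,-0.005,0.974,0,0]]]' 40; python3 go.py 525.8 -306.2 36 0.275
```

```text
time_s: 2.5
eef_pos: [526.2, -307.9, 38.9]
ee_rot: [0.002, 0.991, 0.137, 0.001]
force: [-2.3, -0.9, 8.6]
grip_width: 0.133
grip_force: 41.1
t 2.5 pos [ 526.25 -307.86   38.88] yaw 0.2751 tilt [ 0.0026 -0.0029 -1.    ]
rows [ 0.0001 -0.0087  0.0144] spin 0.0 F [-2.27 -0.89  8.58] grip 0.133 41.11041605472565
```

```bash
python3 -m pendant '[[[0,0,-0.1,0,0],[0,0,-0.3,0,0],[0,0,-0.5,0,0],[0,0,-0.7,0,0],[0,0,-0.8,0,0],[0,0,-0.8,0,0],[0,0,-0.8,0,0]]]'; python3 - <<'E'
from h import *
for n in("side","top"):
    im,P,r,o=cloud(n); np.savez(f"{n}1.npz",im=im,P=P,r=r,o=o); cv2.imwrite(f"pics/{n}1.png",im)
a=cv2.imread("pics/side1.png")[60:250,200:400];b=cv2.imread("pics/top1.png")[120:310,300:500]
cv2.imwrite("pics/v1.png",np.hstack([cv2.resize(q,None,fx=2,fy=2) if 0 else cv2.resize(q,(400,380)) for q in (a,b)]))
E
python3 go.py 525.8 -306.2 36 0.275
```

```text
time_s: 3.2
eef_pos: [525.2, -306.4, 195.6]
ee_rot: [-0.0, 0.991, 0.137, -0.0]
force: [-0.2, -0.1, -3.5]
grip_width: 0.136
grip_force: 39.7
t 3.3 pos [ 524.97 -306.26  194.52] yaw 0.2752 tilt [-0.0027  0.0023 -1.    ]
rows [0.0056 0.0032 0.7926] spin 0.0001 F [ 0.03  0.22 -4.23] grip 0.128 39.67824161052704
```

View pics/v1.png

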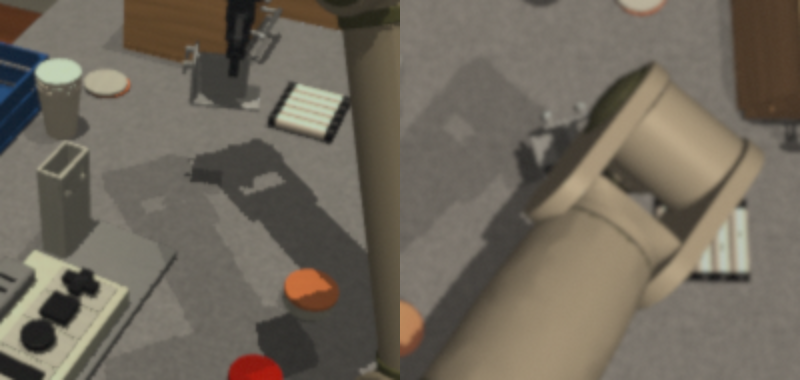

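The bracket is held clear of the table, shelf roughly level, hooks pointing away from the robot. I measure its pose in the hand from the side and top depth.

```bash
cat > pose.py <<'E'
import sys; from h import *
s=ctrl.sense(); R=Rot.from_quat(s["ee_rot"],scalar_first=True).as_matrix(); a=np.arctan2(R[1,0],R[0,0])
ax=np.array([np.cos(a),np.sin(a)]); ay=np.array([-np.sin(a),np.cos(a)])
t=s["eef_pos"]; o0=np.array([*(t[:2]+8*ax),t[2]-39])
for n in("side","top"):
    im,P,r,o=cloud(n); q=(P-o0).reshape(-1,3); L=np.c_[q[:,:2]@ax,q[:,:2]@ay,q[:,2]]
    ok=(abs(L[:,0]-5)<75)&(abs(L[:,1])<45)&(L[:,2]>-25)&(L[:,2]<85); L=L[ok]
    sh=L[(L[:,2]<20)&(abs(L[:,1])>9)&(abs(L[:,1])<28)&(L[:,0]<38)&(L[:,0]>-48)]
    if len(sh)>20:
        c=np.linalg.lstsq(np.c_[sh[:,:2],np.ones(len(sh))],sh[:,2],rcond=None)[0]; print(n,"shelf n",len(sh),"slope x,y,z0",c.round(3),"x",np.percentile(sh[:,0],[0,2,98]).round(1))
    low=L[L[:,2]<15]; 
    if len(low)>20: print(" low x,y",np.percentile(low[:,0],[0,2,98,100]).round(1),np.percentile(low[:,1],[0,2,98,100]).round(1))
    bp=L[(L[:,0]>40)&(L[:,0]<56)&(L[:,2]>20)]; 
    if len(bp)>10: print(" back n",len(bp),"y",np.percentile(bp[:,1],[0,3,97,100]).round(1),"ztop",np.percentile(bp[:,2],[90,97,100]).round(1),"x",np.percentile(bp[:,0],[3,25,50,75,97]).round(1))
    hk=L[(L[:,0]>55)&(L[:,2]>35)]; 
    if len(hk): print(" hook n",len(hk),hk[np.argsort(hk[:,1])].round(1).tolist()[:40])
E
python3 pose.py
```

```text
side shelf n 148 slope x,y,z0 [ 2.000e-03 -2.800e-02  7.684e+00] x [-47.8 -47.1  36. ]
 low x,y [-50.6 -49.4  44.   47.1] [-27.8 -23.3  30.7  32.3]
 back n 92 y [-29.4 -26.1  31.1  31.8] ztop [71.7 72.9 74.1] x [40.7 44.2 45.8 48.3 54.6]
 hook n 29 [[56.0, -24.1, 62.7], [59.1, -23.9, 65.8], [56.2, -22.7, 66.8], [61.8, -22.2, 66.5], [60.6, -20.6, 51.3], [58.2, -20.3, 58.3], [60.3, -19.0, 49.0], [55.5, -18.8, 62.7], [60.8, -18.8, 55.6], [57.9, -18.0, 56.4], [57.3, -17.0, 50.5], [60.9, -16.6, 60.2], [57.5, -16.4, 54.2], [58.2, -15.6, 64.3], [61.2, -15.5, 67.3], [55.1, -15.1, 61.7], [58.4, -14.8, 68.0], [60.9, -14.0, 65.0], [60.5, 18.6, 65.3], [57.6, 19.9, 66.5], [60.2, 20.2, 63.1], [59.5, 20.7, 53.8], [57.1, 22.4, 61.6], [59.6, 22.6, 58.2], [62.2, 22.9, 54.9], [59.8, 23.6, 62.1], [57.2, 24.0, 65.8], [59.1, 24.8, 53.2], [61.8, 26.4, 53.9]]
top shelf n 108 slope x,y,z0 [-0.013  0.017  5.741] x [ 4.5  5.2 37. ]
 low x,y [-8.7 -3.2 44.  48.9] [-29.7 -22.4  30.8  31.5]
 back n 126 y [-28.5 -22.2  30.9  31.7] ztop [71.1 72.6 73.7] x [41.1 44.5 46.3 48.7 54.8]
 hook n 36 [[60.5, -23.1, 65.4], [58.2, -21.9, 66.7], [56.0, -21.3, 66.5], [59.0, -20.6, 64.0], [61.1, -20.5, 66.4], [56.9, -20.3, 62.9], [61.8, -18.9, 64.6], [57.4, -17.8, 63.8], [59.5, -17.7, 66.1], [55.3, -17.3, 63.2], [60.3, -16.3, 63.6], [61.3, -16.1, 58.1], [62.3, -15.8, 67.1], [58.1, -15.7, 63.4], [60.1, -15.5, 51.3], [62.1, -14.8, 55.3], [55.8, -14.6, 64.3], [57.8, -14.6, 51.7], [58.9, -14.4, 60.9], [55.2, 16.6, 62.9], [62.3, 17.1, 64.1], [57.9, 18.7, 64.6], [59.9, 18.9, 67.4], [55.7, 19.3, 64.5], [60.8, 19.7, 63.0], [58.5, 21.1, 65.4], [56.3, 21.6, 64.5], [61.4, 21.9, 63.1], [59.2, 22.9, 64.0], [60.0, 24.0, 60.4], [62.1, 24.1, 46.4], [56.8, 24.6, 67.0], [61.9, 24.7, 64.8], [57.8, 24.8, 60.6], [58.8, 25.2, 54.7], [60.8, 25.2, 57.0]]
```

```bash
python3 - <<'E'
from h import *
D=np.load("side1.npz");P=D["P"].reshape(-1,3)
q=P[(abs(P[:,0]-673)<45)&(abs(P[:,1]+65)<60)]
t=q[(q[:,2]>158)&(q[:,2]<172)]; print(len(t),np.median(t[:,2])); rc=cv2.minAreaRect(t[:,:2].astype(np.float32));print(rc,cv2.boxPoints(rc).round(1).tolist())
ax=np.array([.9977,-.068]);ay=np.array([.068,.9977])
for n in("side1","top1"):
    P=np.load(n+".npz")["P"].reshape(-1,3)
    q=P[(abs(P[:,0]-673)<45)&(abs(P[:,1]+65)<60)];t=q[(q[:,2]>158)&(q[:,2]<172)]
    L=np.c_[(t[:,:2]-[653.8,-63.9])@ax,(t[:,:2]-[653.8,-63.9])@ay];print(n,np.median(t[:,2]),np.percentile(L,[0,2,98,100],axis=0).round(1).tolist())
E
python3 go.py 551 -57.6 200 -0.068
```

```text
196 164.38181489215248
((673.9830322265625, -65.43370819091797), (74.15186309814453, 41.078765869140625), 85.9689712524414) [[650.9000244140625, -101.0], [691.9000244140625, -103.9000015258789], [697.0999755859375, -29.899999618530273], [656.0999755859375, -27.0]]
side1 164.38181489215248 [[-0.4, -37.2], [0.7, -35.9], [39.5, 35.6], [40.9, 36.9]]
top1 164.21750867496075 [[0.1, -36.0], [0.7, -35.2], [39.0, 35.8], [39.4, 36.2]]
t 3.4 pos [ 525.17 -306.43  194.91] yaw 0.2752 tilt [-0.0021  0.0018 -1.    ]
rows [ 0.4623 -1.1623 -0.0234] spin 0.1092 F [ 0.4  -0.2  -3.47] grip 0.136 39.677860736846924
```

```bash
python3 -m pendant '[[[0.1,-0.25,0,0.03,0],[0.2,-0.45,0,0.06,0],[0.3,-0.65,0,0.09,0],[0.4,-0.85,0,0.109,0],[0.44,-1,0,0.109,0],[0.46,-1,0,0.109,0],[0.46,-1,0,0.109,0],[0.46,-1,0,0.109,0]]]'; python3 go.py 551 -57.6 120 -0.068
```

```text
time_s: 4.2
eef_pos: [559.7, -90.3, 196.0]
ee_rot: [0.0, 0.999, -0.034, -0.0]
force: [-0.3, -0.7, -2.5]
grip_width: 0.129
grip_force: 40.3
t 4.2 pos [559.67 -90.25 195.99] yaw -0.0681 tilt [-8.e-04 -0.e+00 -1.e+00]
rows [-0.0541 -0.16    0.38  ] spin -0.0 F [-0.29 -0.72 -2.55] grip 0.129 40.30533850193024
```

```bash
python3 -m pendant '[[[-0.054,-0.16,0.1,0,0],[-0.054,-0.16,0.25,0,0],[-0.054,-0.16,0.35,0,0],[-0.054,-0.16,0.38,0,0],[-0.054,-0.16,0.38,0,0],[-0.054,-0.16,0.38,0,0]]]'; python3 pose.py | cut -c1-300;  python3 go.py 595.9 -60.6 120 -0.068; python3 - <<'E'
from h import *
im,_=ctrl.capture("side"); cv2.imwrite("pics/s2.png",cv2.resize(im[90:240,170:320],(600,600),interpolation=2))
E
```

```text
time_s: 4.8
eef_pos: [551.7, -57.4, 121.5]
ee_rot: [0.0, 0.999, -0.034, 0.001]
force: [0.2, -0.3, -2.8]
grip_width: 0.133
grip_force: 40.4
side shelf n 221 slope x,y,z0 [-4.000e-03 -9.000e-03  6.701e+00] x [-47.9 -47.3  35.8]
 low x,y [-51.3 -50.3  44.5  47.9] [-31.6 -27.7  29.9  30.6]
 back n 158 y [-30.9 -23.4  29.5  30.5] ztop [71.3 72.2 73.7] x [41.  44.  45.1 46.5 54.7]
 hook n 31 [[56.7, -25.6, 64.8], [55.2, -22.8, 64.1], [57.5, -21.5, 67.5], [60.0, -20.6, 67.1], [62.9, -20.1, 49.1], [62.4, -19.4, 63.6], [59.1, -18.9, 58.4], [55.8, -18.5, 66.9], [55.7, -18.4, 63.6], [58.5, -17.9, 62.8], [58.4, -17.7, 66.4], [61.2, -17.2, 62.2], [60.7, -16.4, 59.6], [60.3, -15.6, 5
top shelf n 67 slope x,y,z0 [ 0.073 -0.027  7.91 ] x [-44.6 -43.8 -19.5]
 low x,y [-44.6 -44.3 -19.4 -17.2] [-28.9 -28.5  29.4  29.8]
t 4.9 pos [551.72 -57.15 121.64] yaw -0.0677 tilt [ 2.e-03 -6.e-04 -1.e+00]
rows [0.2215 0.0022 0.0087] spin 0.0001 F [-0.18  0.34 -3.45] grip 0.136 40.37010133266449
```

View pics/s2.png

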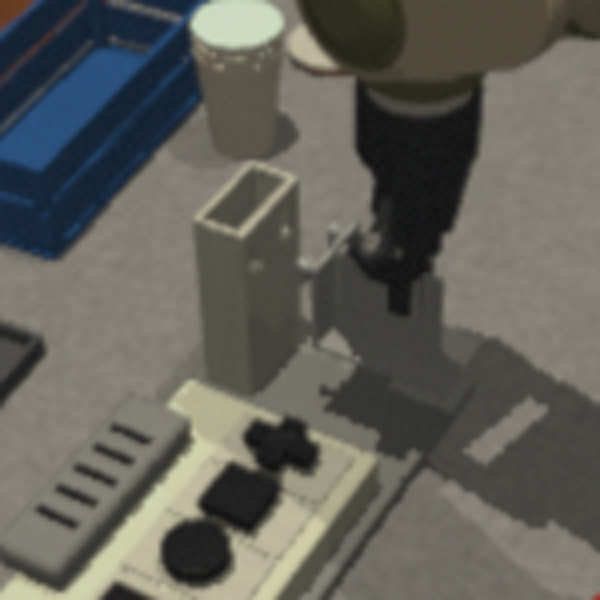

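The bracket faces the post squarely; hooks in the crop (around (305,265) and (350,230)) are level with the upper part of the slot openings. Inserting now.

```bash
python3 -m pendant '[[[0.0,0,0.01,0,0],[0.05,0,0.01,0,0],[0.1,0,0.01,0,0],[0.13,0,0.01,0,0],[0.15,0,0.01,0,0],[0.165,0,0.01,0,0],[0.18,0,0.01,0,0],[0.19,0,0.01,0,0],[0.2,0,0.01,0,0],[0.21,0,0.01,0,0],[0.217,0,0.01,0,0],[0.217,0,0.01,0,0]]]';  python3 go.py 595.9 -59.9 105 -0.068
```

```text
time_s: 6.15
eef_pos: [594.5, -59.6, 118.5]
ee_rot: [-0.0, 0.999, -0.034, 0.0]
force: [0.3, 0.3, -3.4]
grip_width: 0.134
grip_force: 40.4
t 6.15 pos [594.55 -59.58 118.47] yaw -0.0672 tilt [ 0.  0. -1.]
rows [0.0068 0.0012 0.0673] spin 0.0003 F [ 0.32  0.34 -3.41] grip 0.134 40.42466998100281
```

```bash
python3 -m pendant '[[[0.004,0,0,0,0],[0.007,0,0,0,0],[0.007,0,0,0,0]]]'; python3 -m pendant '[[[0,0,0.01,0,0],[0,0,0.02,0,0],[0,0,0.03,0,0],[0,0,0.04,0,0],[0,0,0.05,0,0],[0,0,0.05,0,0]]]';  python3 go.py 595.9 -59.9 105 -0.068
```

```text
time_s: 6.45
eef_pos: [595.9, -59.7, 118.5]
ee_rot: [0.0, 0.999, -0.034, 0.0]
force: [-0.6, -0.8, -3.3]
grip_width: 0.135
grip_force: 40.4
time_s: 7.05
eef_pos: [596.0, -59.7, 108.3]
ee_rot: [-0.0, 0.999, -0.034, 0.0]
force: [2.3, -0.0, -4.0]
grip_width: 0.134
grip_force: 40.3
t 7.05 pos [595.97 -59.67 108.3 ] yaw -0.0673 tilt [ 3.e-04 -0.e+00 -1.e+00]
rows [-0.0003  0.0012  0.0165] spin 0.0002 F [ 2.33 -0.03 -4.02] grip 0.134 40.27500808238983
```

```bash
python3 -m pendant '[[[0.003,0,0.005,0,0],[0.003,0,0.01,0,0],[0.003,0,0.015,0,0],[0.003,0,0.02,0,0],[0.003,0,0.024,0,0],[0.003,0,0.024,0,0]]]';  python3 go.py 595.9 -59.9 105 -0.068
```

```text
time_s: 7.65
eef_pos: [596.6, -59.7, 104.5]
ee_rot: [0.0, 0.999, -0.034, 0.0]
force: [-3.7, 1.0, 5.3]
grip_width: 0.127
grip_force: 41.7
t 7.65 pos [596.62 -59.68 104.46] yaw -0.0671 tilt [ 9.e-04 -3.e-04 -1.e+00]
rows [-0.0035  0.0013 -0.0027] spin 0.0003 F [-3.75  0.95  5.33] grip 0.127 41.66498243808746
```

```bash
python3 -m pendant '[[[0,0,0.004,0,0],[0,0,0.004,0,0.15],[0,0,0.004,0,0.25],[0,0,0.004,0,0.4],[0,0,0.004,0,0.6],[0,0,0.004,0,0.6],[0,0,0.004,0,0.6],[0,0,0.004,0,0.6]]]'; python3 - <<'E'
from h import *
im,P,_,_=cloud("side"); np.savez("s3.npz",P=P);cv2.imwrite("pics/s3.png",cv2.resize(im[90:240,170:320],(600,600),interpolation=2))
E
python3 go.py 595.9 -59.9 240 -0.068
```

```text
time_s: 8.45
eef_pos: [596.5, -59.7, 102.9]
ee_rot: [0.0, 0.999, -0.034, 0.0]
force: [0.3, -0.0, -0.6]
grip_width: 0.602
grip_force: 0.0
t 8.5 pos [596.45 -59.68 102.87] yaw -0.0671 tilt [-0. -0. -1.]
rows [-0.0027  0.0013 -0.6857] spin 0.0003 F [-0.31  0.35  0.4 ] grip 0.6 0.0
```

View pics/s3.png

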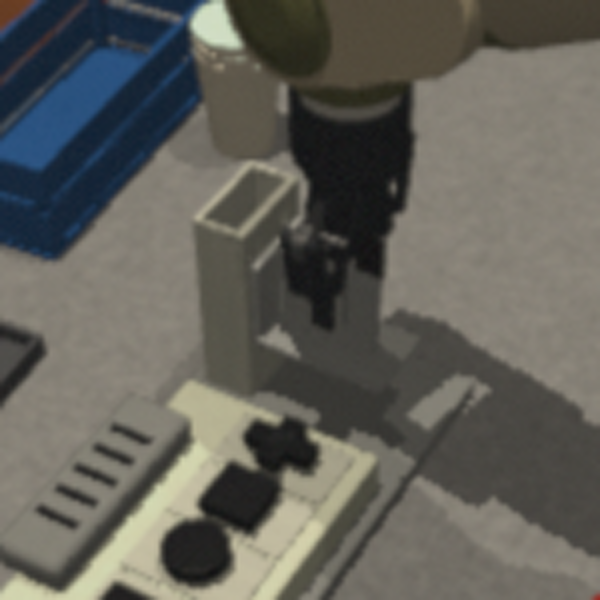

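The bracket is free of the fingers and its back plate (about (265,280)) lies flush against the post. Now I back off upwards and check that it is home.

```bash
python3 -m pendant '[[[0,0,-0.1,0,0.6],[0,0,-0.3,0,0.6],[0,0,-0.5,0,0.6],[0,0,-0.68,0,0.6],[0,-0.3,-0.68,0,0],[0,-0.6,-0.68,0,0],[0,-0.9,-0.68,0,0],[0,-1,-0.68,0,0],[0,-1,-0.68,0,0],[0,-1,-0.68,0,0]]]'; python3 - <<'E'
from h import *
ax=np.array([.9977,-.068]);ay=np.array([.068,.9977])
im,P,_,_=cloud("side"); cv2.imwrite("pics/s4.png",cv2.resize(im[90:240,170:320],(600,600),interpolation=2))
q=P.reshape(-1,3);L=np.c_[(q[:,:2]-[653.8,-63.9])@ax,(q[:,:2]-[653.8,-63.9])@ay,q[:,2]]
L=L[(L[:,0]>-110)&(L[:,0]<-3)&(abs(L[:,1])<40)&(L[:,2]>50)]
sh=L[(L[:,2]<85)&(L[:,0]<-15)&(abs(L[:,1])>9)]
c=np.linalg.lstsq(np.c_[sh[:,:2],np.ones(len(sh))],sh[:,2],rcond=None)[0];print("shelf",len(sh),c,np.median(sh[:,2]),sh[:,:2].min(0),sh[:,:2].max(0))
print("web/back top",np.percentile(L[:,2],[95,99,100]),"backtop",np.percentile(L[(L[:,0]>-8)][:,2],[90,100]))
E
python3 go.py 604.1 140.3 90 -0.068
```

```text
time_s: 9.5
eef_pos: [609.7, 140.7, 238.7]
ee_rot: [0.0, 0.999, -0.033, -0.0]
force: [-0.9, -1.3, -0.3]
grip_width: 0.0
grip_force: 0.0
shelf 247 [ 3.17944423e-02 -5.96885190e-03  7.38206376e+01] 71.74847963763034 [-99.27620362 -31.86358265] [-15.43881471  31.05396407]
web/back top [136.15168658 139.16569743 142.25056992] backtop [137.52340604 142.25056992]
t 9.55 pos [609.84 139.55 238.77] yaw -0.067 tilt [-2.e-04 -3.e-04 -1.e+00]
rows [-0.0287 -0.0021  0.7439] spin 0.0003 F [-0.77  0.11 -0.23] grip -0.003 0.0
```

View pics/s4.png

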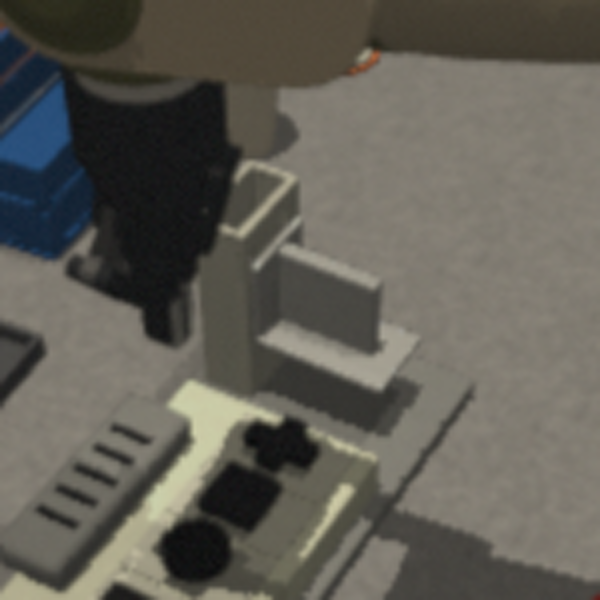

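The bracket hangs home: shelf top is at about 72 mm, it leans 0.03 rad, and it is centred within 1 mm. Now I press the round key.

```bash
python3 -m pendant '[[[-0.028,-0.002,0.2,0,0],[-0.028,-0.002,0.4,0,0],[-0.028,-0.002,0.6,0,0],[-0.028,-0.002,0.74,0,0],[-0.028,-0.002,0.74,0,0],[-0.028,-0.002,0.8,0,0],[-0.028,-0.002,0.84,0,0],[-0.028,-0.002,0.87,0,0],[-0.028,-0.002,0.89,0,0],[-0.028,-0.002,0.905,0,0],[-0.028,-0.002,0.905,0,0]]]'; python3 go.py 604.1 140.3 54.5 -0.068
```

```text
time_s: 10.65
eef_pos: [604.4, 140.7, 57.9]
ee_rot: [-0.0, 0.999, -0.034, 0.0]
force: [1.4, 0.1, 0.7]
grip_width: -0.001
grip_force: 0.8
t 10.65 pos [604.42 140.68  57.9 ] yaw -0.0672 tilt [ 3.e-04  1.e-04 -1.e+00]
rows [-0.0015  0.002   0.017 ] spin 0.0002 F [1.44 0.07 0.71] grip -0.001 0.806929087266326
```

```bash
python3 -m pendant '[[[0,0,0.005,0,0],[0,0,0.01,0,0],[0,0,0.014,0,0],[0,0,0.018,0,0],[0,0,0.018,0,0]]]'; python3 go.py 604.1 140.3 54.5 -0.068
```

```text
time_s: 11.15
eef_pos: [604.5, 140.7, 55.0]
ee_rot: [-0.0, 0.999, -0.034, 0.0]
force: [-1.4, -1.2, 7.5]
grip_width: 0.006
grip_force: 4.1
t 11.15 pos [604.47 140.68  55.04] yaw -0.0671 tilt [ 6.e-04 -0.e+00 -1.e+00]
rows [-0.0017  0.002   0.0027] spin 0.0003 F [-1.43 -1.19  7.46] grip 0.006 4.091111496090889
```

```bash
python3 -m pendant '[[[0,0,0.006,0,0],[0,0,0.006,0,0],[0,0,0,0,0],[0,0,-0.03,0,0],[0,0,-0.1,0,0],[0,0,-0.3,0,0],[0,0,-0.5,0,0],[0,0,-0.7,0,0],[-0.3,0,-0.8,0,0],[-0.6,0,-0.8,0,0],[-0.9,0,-0.8,0,0],[-0.9,0,-0.8,0,0]]]'; python3 -m pendant '[[[0,0.25,0,0,0],[0,0.5,0,0,0],[0,0.75,0,0,0],[0,1,0,0,0],[0,1,0,0,0],[0,1,0,0,0]]]'; python3 - <<'E'
from h import *
im,P,_,_=cloud("top"); cv2.imwrite("pics/t5.png",im)
g=cv2.cvtColor(im,cv2.COLOR_BGR2GRAY);Z=P[...,2]
for nm,(u,v) in dict(bar=(183,177),round=(202,178),square=(222,179),cross=(241,181)).items(): print(nm,np.nanmedian(Z[v-4:v+5,u-3:u+4]))
a=im[110:260,90:310]
im2,P,_,_=cloud("side")
cv2.imwrite("pics/v5.png",np.vstack([cv2.resize(a,(440,300)),cv2.resize(im2[90:240,130:350],(440,300))]))
ax=np.array([.9977,-.068]);ay=np.array([.068,.9977])
q=P.reshape(-1,3);L=np.c_[(q[:,:2]-[653.8,-63.9])@ax,(q[:,:2]-[653.8,-63.9])@ay,q[:,2]]
sh=L[(L[:,0]>-105)&(L[:,0]<-15)&(abs(L[:,1])<40)&(abs(L[:,1])>9)&(L[:,2]>50)&(L[:,2]<85)];print("shelf",np.median(sh[:,2]),sh.min(0),sh.max(0)); print(ctrl.sense()["eef_pos"])
E
```

```text
time_s: 12.35
eef_pos: [421.7, 153.1, 215.0]
ee_rot: [-0.0, 0.999, -0.033, -0.0]
force: [1.5, 0.0, 0.6]
grip_width: -0.002
grip_force: 0.0
time_s: 12.95
eef_pos: [411.1, -47.5, 214.7]
ee_rot: [-0.0, 0.999, -0.035, 0.0]
force: [-0.3, 0.6, -0.6]
grip_width: -0.002
grip_force: 0.0
bar 70.39898554195747
round 57.443505233895166
square 70.8184939513103
cross 70.46300080012907
shelf 71.50890707674546 [-99.72737299 -33.00331497  65.93135744] [-15.24187963  31.81705981  75.58880917]
[411.23949357 -45.97356641 214.55838833]
```

View pics/v5.png

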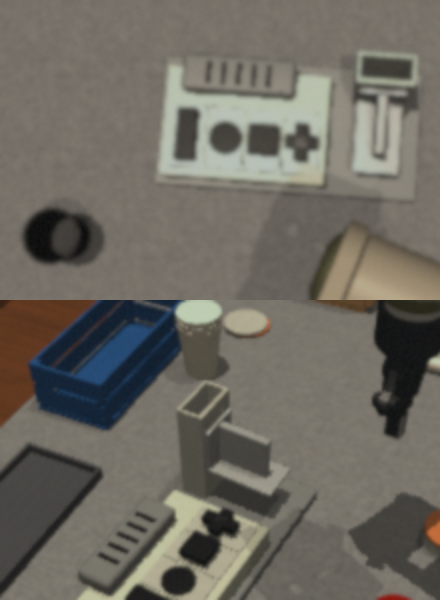

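The round key is latched at 57 mm and the other three are up at 70 mm. The bracket hangs home and the glass is standing.

```bash
python3 -c "
from rig import ctrl; print(ctrl.finish_job())"
```

```text
the job is handed in; nothing more can be done
None
```

The job is handed in at about 13 s of the 48 s allowed: the bracket hangs home on the post and is released, the round key is latched down with the bar key popped up, and the candle glass is still standing; no verdict came back.

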